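# Roll a pipe stub into the V-block and set it against the stop

## Task

Gently roll the brass pipe stub along the bench by its side, up the ramp and into the groove of the V-block, then push it endwise along the groove until its end rests against the red stop plate. Only push it with the fingers: it must really roll to the ramp, not skid, be shot along or be lifted; leave the hammer, tape measure and steel collar where they are.

Things in the scene. Friction and masses are not known exactly. Their poses are not given: they have to be found in the camera images.
- pipe: Brass pipe stub lying on its side on the bench, 40 mm outside diameter, 130 mm long, dark bores at its ends, about 0.5 kg, smooth and slippery, free to roll (it rolls back down a slope unless held). Origin on its axis at mid length, 20 mm above the bench at the start; its own y axis runs along the pipe, its x and z turn as it rolls (z is up at the start).
- vblock: V-block fixed to the bench, 200 mm long along its own y, which runs along the groove. Origin on the bench plane under the groove's bottom line, at mid length; x points across the groove from the ramp towards the blue fence; z up. The groove's faces slope 30 degrees; its bottom is 2 mm above the bench at x = 0. The rear face rises to 20 mm at x = 30 mm; blue fence x = 30 to 46 mm, 36 mm high.
- ramp (a point): Foot of the aluminium ramp, on the bench at mid length: V-block's x = -85 mm, y = 0. The ramp rises evenly to 10 mm high at x = -18 mm; flat crest to x = -14 mm, then the groove falls away. The pipe starts on the bench in front of the ramp, 180 to 260 mm from the groove (negative x), within 0.2 rad of parallel to it and 0 to 30 mm to the +y side of mid length.
- stop (a point): Middle of the top edge of the red stop plate's inner face: V-block's x = 15 mm, y = -100 mm, z = 46 mm. The plate is 10 mm thick, reaches from x = -16 to 46 mm and closes the -y end of the groove; the +y end (y = +100 mm) is open. Seated in the groove the pipe touches neither the fence nor, unless pushed home, the plate.
- seat (a point): Point where the pipe's middle is when it lies in the groove with its end against the stop: in the V-block's frame at x = 0, y = -35 mm, z = 25 mm; axes as the V-block's.
- hammer: Bystander: hammer with blue handle, 260 mm long, lying on the bench beyond the V-block; origin under its middle.
- tape: Bystander: yellow and black tape measure, 65 x 38 x 60 mm, standing on the bench; origin under its middle.
- collar: Bystander: steel collar, 56 mm outside, 32 mm bore, 35 mm high, standing on the bench; origin under its middle.
Mind the look-alikes: they are no part of the job. Of the things like the pipe, leave any that is blue or brown; of the rest the smaller one is meant.

How it is judged:
By the outcome, as a careful person would: the job done as asked, in the order asked, and still so for the second after the job is handed in, with the robot touching nothing.
It also fails if it takes over 54 s, if anything falls off the work surface, if the arm or the gripper's body presses on something with over 40 N, if the wrist force passes 120 N, or if a joint passes its speed limit or range.

## Robot

A 6-joint arm with a two-finger parallel gripper is mounted at the origin on the work surface. World frame = base frame: x ahead of the robot, y to its left, z up, the work surface at z = 0. Lengths are in m, angles in rad, forces in N, time in s.
With the tool pointing down it reaches from about 0.35 to 0.925 m from the base axis. Payload 6.4 kg.
Tool frame: the origin (TCP) lies on the centre line of the jaws, within the pads' length; the fingertips stand 22 mm ahead of it and the grasp point (between the pads) lies 3 mm ahead of it (bot.tcp_to_tips is the distance from the TCP to the fingertips, in m); z points along the fingers, y is the line along which they close (so a half turn about z gives the same grasp; the last joint's range is limited). The gripper opens to 94 mm and grips with 3 to 60 N. Pads are 16 mm wide; open, the fingers measure 119 mm over their backs; the gripper's body (75 mm by 177 mm) begins 78 mm behind the grasp point.
Start: joints at [-1.311, 0.245, 1.558, -0, 1.339, -0.174], TCP at [0.273, -0.59, 0.227] pointing down, gripper open.
Joint ranges: [-3.13, 3.13], [-1.02, 2.26], [0.13, 2.54], [-0.95, 4.09], [0.21, 2.88], [-2.74, 2.74]. Speed limits (rad/s): [2.57, 2.57, 3.14, 3.14, 3.14, 3.14].

## Interface

Orientations are given as a rotation vector (axis times angle).
In Python, from bench import bot gives the robot as it stands.
- The arm moves only by the shell command python3 -m crank 'ROWS' [FORCE]. ROWS is rows parted by semicolons, their numbers by spaces, 1 to 8 of them, each of 5 numbers: the finger opening in m, then dx, dy, dz in m, then a turn about the tool's z in rad; each row is the pose to reach, as a shift and turn from the pose commanded when the command began, along the tool's axes at that moment; what a row does not reach only later rows make up. A row lasts 1/12 s, in which the tool goes at most 0.0417 m and 0.125 rad, less where a joint would pass 70% of its speed; a pose out of reach is approached as far as the arm can. The fingers move at their own pace and stop on an object; FORCE is the grip in N (left out, the last holds). Time passes only in rows, so rows that do not move let the fingers close. It prints the time, the measured TCP pose, the force, the opening and the grip force at its end.
- bot.get_obs(): the state, without advancing time (a new reading comes with each control period).
- bot.grab_frame(name): name is "scene" or "top" or "wrist"; returns a dict with "pixels" (480x640x3 uint8, red, green, blue), "K" (3x3 intrinsics, pixels), "world_to_cam" (4x4, takes a point from world to camera coordinates); the wrist camera has in their place "hand_eye" (4x4, takes a point from camera to tool coordinates, whose origin is the TCP and whose axes are the flange's). Camera axes: x right, y down, z forward; pixel columns grow to the right and rows downward; lengths in m; the calibration is good to about 2 mm. A picture is of the moment at which its call begins: read the wrist's pose just before it. There is no depth.
- bot.finish_job(): hands the job in; it is judged then, once.
Trained networks look in the newest picture that a camera, given by its name, has taken for a name from the list of things; names that differ only in an ending like _2 or _b are one class to them, and where a whole thing is asked for, a point or a joint stands for the part that bears it (a point fixed in the world has none). Each returns a list of dicts, best first, with "conf" (0 to 1); they miss things now and then, are a little off and sometimes report something else, mostly with a low value. They report only what shows in the picture. A call takes as long as a camera call. They do not tell look-alikes from the thing itself.
- bot.recognise(camera, thing): "location" ([x, y, z] in m, in world coordinates, good to about 4 mm: the middle of the surface that is visible of it).
- bot.trace(camera, thing): "pixels" (480x640 bool, what is visible of it).
- bot.pinpoint(camera, thing): "location" ([x, y, z] in m, in world coordinates, good to about 4 mm: a listed point, or the origin of a listed thing).
The state is a dict: "clock": time; "joint_positions": joint angles; "dq": joint speeds; "effort": joint torques, N m; "eef_pos": TCP position; "orientation": TCP orientation; "contact_force": force on the tool from outside, world axes, zero at the start; "ft_torque": the same for the moment, N m; "opening": finger opening in m; "grip_force": force on a finger pad.
Only numpy, scipy, OpenCV 4.12 (cv2) and the standard library are available. Lean on these libraries where they do the work, as an engineer would, in place of code of your own. Each camera call takes 0.05 s, during which the arm holds its last target. There are 200 camera calls.

## Working session

There is one attempt and no reset: what is moved stays moved. The work goes in short steps, Python scripts to look and compute and a shell command to move; the robot and the scene stay as the last step left them, time stands still between calls to the robot, and variables do not carry over. Pictures are saved under pics/ and viewed, at most 11 in all, crops included, and the job is handed in when it is done.

```bash
mkdir -p pics; ls; python3 - <<'E'
from bench import bot
import cv2,numpy as np
o=bot.get_obs(); print(o['clock'],o['eef_pos'],o['orientation'],o['opening'],bot.tcp_to_tips)
for c in ['top','scene']:
    f=bot.grab_frame(c); cv2.imwrite(f'pics/{c}0.png',f['pixels'][:,:,::-1])
    for t in ['pipe','vblock','ramp','stop','seat','hammer','tape','collar']:
        try:
            r=bot.pinpoint(c,t); print(c,t,[(np.round(d['location'],3).tolist(),round(d['conf'],2)) for d in r[:4]])
        except Exception as e: print(c,t,e)
E
```

```text
pics
0.0 [ 0.27306152 -0.58926617  0.22638258] [-3.06621552e+00 -6.75635400e-01  1.28931464e-04] 0.09407671920723006 0.022
top pipe [([0.35, -0.057, 0.027], 0.82), ([0.412, -0.264, 0.024], 0.74), ([0.694, -0.154, 0.018], 0.66), ([0.534, -0.118, 0.024], 0.65)]
top vblock [([0.551, 0.097, -0.0], 0.73)]
top ramp [([0.551, 0.015, -0.002], 0.62)]
top stop [([0.651, 0.113, 0.046], 0.65)]
top seat [([0.583, 0.096, 0.024], 0.71)]
top hammer [([0.548, 0.453, 0.003], 0.75), ([0.53, -0.12, 0.025], 0.5)]
top tape [([0.429, -0.453, -0.001], 0.6)]
top collar [([0.584, -0.404, -0.002], 0.84)]
scene pipe [([0.35, -0.059, 0.031], 0.96), ([0.532, -0.118, 0.018], 0.87), ([0.415, -0.271, 0.03], 0.61), ([0.698, -0.156, 0.021], 0.58)]
scene vblock [([0.554, 0.1, 0.0], 0.91)]
scene ramp [([0.551, 0.013, 0.003], 0.67), ([0.553, 0.454, 0.002], 0.16)]
scene stop [([0.651, 0.117, 0.043], 0.82)]
scene seat [([0.589, 0.1, 0.023], 0.96)]
scene hammer [([0.552, 0.452, -0.0], 0.72), ([0.528, -0.12, 0.02], 0.4)]
scene tape [([0.59, 0.099, 0.026], 0.73), ([0.426, -0.456, 0.001], 0.59)]
scene collar [([0.58, -0.404, -0.0], 0.82)]
```

View pics/top0.png

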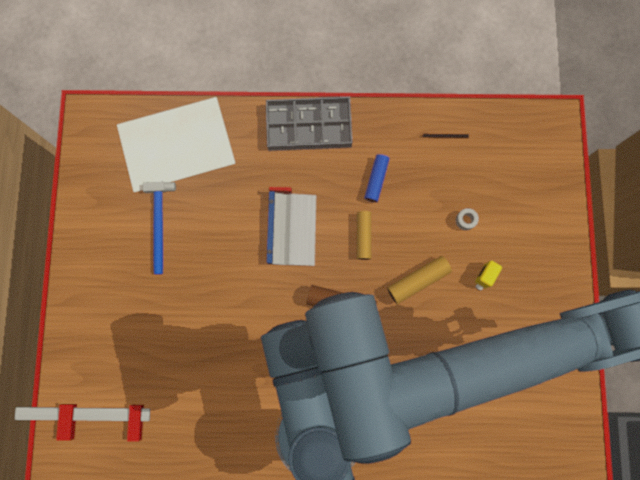

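View pics/scene0.png

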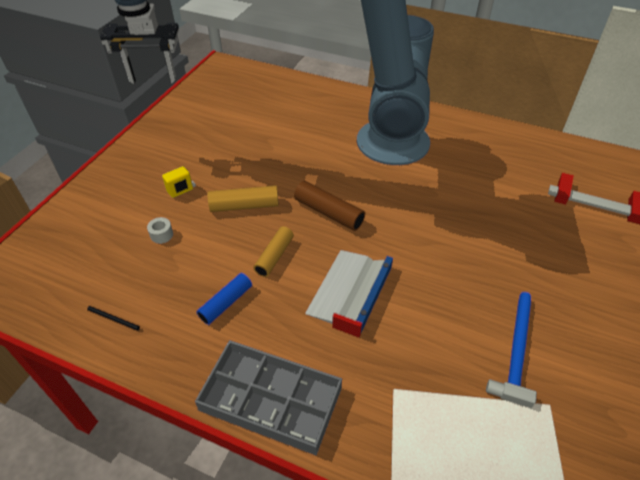

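Top-view candidates are the small brass pipe at (364,234), the large brass one at (420,280), a blue one at (377,178) and a brown one at (330,296). The blue and brown are excluded, and the smaller brass one is meant, so I choose (364,234). The V-block is at about (292,229), with its red stop at (280,190) and its fence to the left. Next I'll measure the poses and take a crop.

```bash
cat > h.py <<'E'
from bench import bot
import cv2,numpy as np
from scipy.spatial.transform import Rotation as R
def deproj(f,px,z):
    T=np.array(f['world_to_cam']); Ri=T[:3,:3].T; c=-Ri@T[:3,3]
    d=(Ri@np.linalg.inv(f['K'])@np.c_[px,np.ones(len(px))].T).T
    return c+d*((z-c[2])/d[:,2])[:,None]
def pipe_pose(cam,z=0.02,near=(0.532,-0.118),tag=None):
    f=bot.grab_frame(cam); out=[]
    if tag: cv2.imwrite(f'pics/{tag}.png',f['pixels'][:,:,::-1])
    for d in bot.trace(cam,'pipe'):
        ys,xs=np.nonzero(d['pixels'])
        if len(xs)<30: continue
        p=deproj(f,np.c_[xs,ys].astype(float),z)[:,:2]
        c,s,a=cv2.minAreaRect((p*1000).astype(np.float32))
        u=np.linalg.svd(p-p.mean(0),full_matrices=False)[2][0]; u*=np.sign(u[0])
        if np.hypot(*(np.array(c)/1000-near))<.06: out.append((np.round(c,1),np.round(s,1),round(np.degrees(np.arctan2(u[1],u[0])),1),round(d['conf'],2)))
    return f,out
E
python3 - <<'E'
from h import *
for c in ['top','scene']:
    f,o=pipe_pose(c,0.02); print(c,o)
    if c=='top':
        cv2.imwrite('pics/crop.png',cv2.resize(f['pixels'][160:320,250:470,::-1],None,fx=3.6,fy=3.6,interpolation=cv2.INTER_CUBIC))
        for d in bot.trace('top','vblock')[:2]:
            ys,xs=np.nonzero(d['pixels']); p=deproj(f,np.c_[xs,ys].astype(float),0.015)[:,:2]
            print('vb',cv2.minAreaRect((p*1000).astype(np.float32)),d['conf'])
    print([np.round(d['location'],3).tolist() for d in bot.recognise(c,'pipe')])
o=bot.get_obs(); M=R.from_rotvec(o['orientation']).as_matrix(); print(M.round(3)); T=o['eef_pos']
# yaw from points
for ramp,stop,seat,vb in [((.551,.014),(.651,.115),(.586,.098),(.5525,.0985))]:
    A=np.array([[-85,0],[15,-100],[0,-35],[0,0]])/1000; B=np.array([ramp,stop,seat,vb])
    H=(A-A.mean(0)).T@(B-B.mean(0)); U,_,V=np.linalg.svd(H); Rt=V.T@np.diag([1,np.linalg.det(V.T@U.T)])@U.T; t=B.mean(0)-Rt@A.mean(0)
    print('vb fit',Rt.round(3),t.round(4),(A@Rt.T+t-B).round(4))
E
```

```text
top [(array([ 536.1, -115. ]), array([ 44.2, 138. ]), np.float64(0.4), 0.93)]
vb ((559.9414672851562, 85.23538208007812), (133.4740447998047, 225.1842041015625), 89.46390533447266) 0.67
[[0.691, -0.155, 0.035], [0.406, -0.26, 0.047], [0.528, -0.116, 0.041], [0.368, 0.008, 0.052]]
scene [(array([ 529.7, -120.7]), array([ 41.9, 156. ]), np.float64(1.0), 0.58)]
[[0.542, -0.11, 0.035], [0.427, -0.259, 0.044], [0.362, -0.046, 0.047]]
[[ 0.907  0.42  -0.   ]
 [ 0.42  -0.907  0.   ]
 [ 0.    -0.    -1.   ]]
vb fit [[-0.004 -1.   ]
 [ 1.    -0.004]] [0.5513 0.0987] [[ 0.0007 -0.0003]
 [ 0.0002 -0.0008]
 [ 0.0003  0.0009]
 [-0.0012  0.0002]]
```

View pics/crop.png

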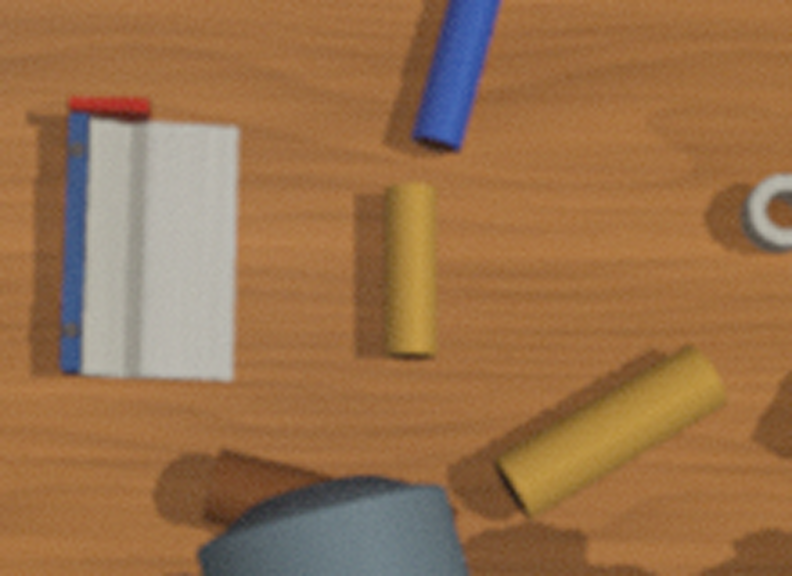

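The crop confirms the small brass pipe at crop (411,270). The V-block groove runs from (143,120) to (133,375), and the ramp foot edge from (239,125) to (233,380). I'll refine the yaws by deprojecting edges.

```bash
python3 - <<'E'
from h import *
f=bot.grab_frame('top')
def w(pts,z): return deproj(f,np.array(pts,float)/3.6+[250,160]-0.36,z)[:,:2]
for n,pts,z in [('foot',[(239,125),(233,381)],0),('groove',[(143,122),(133,376)],.002),('fence outer',[(69,112),(62,372)],.036),('fence in',[(89,115),(81,372)],.036),('pipeL',[(387,185),(388,355)],.02),('pipeR',[(434,183),(436,355)],.02)]:
    p=w(pts,z); d=p[0]-p[1]; print(n,p.round(4).tolist(),'mid',p.mean(0).round(4),'yaw',round(np.arctan2(d[1],d[0]),3),'len',np.hypot(*d).round(4))
E
```

```text
foot [[0.6539, 0.016], [0.4509, 0.0183]] mid [0.5524 0.0172] yaw -0.012 len 0.2031
groove [[0.655, 0.0914], [0.4537, 0.0952]] mid [0.5544 0.0933] yaw -0.019 len 0.2014
fence outer [[0.6533, 0.1466], [0.4512, 0.1467]] mid [0.5522 0.1467] yaw -0.0 len 0.202
fence in [[0.6511, 0.1312], [0.4514, 0.1324]] mid [0.5512 0.1318] yaw -0.006 len 0.1997
pipeL [[0.602, -0.0989], [0.4692, -0.0995]] mid [ 0.5356 -0.0992] yaw 0.004 len 0.1328
pipeR [[0.604, -0.1352], [0.4696, -0.136]] mid [ 0.5368 -0.1356] yaw 0.006 len 0.1343
```

```bash
python3 -m crank '0.06 0.415 -0.272 0 -1.137; 0.06 0.415 -0.272 0 -1.137; 0.06 0.415 -0.272 0 -1.137; 0.06 0.415 -0.272 0 -1.137; 0.06 0.415 -0.272 0 -1.137; 0.06 0.415 -0.272 0 -1.137; 0.06 0.415 -0.272 0 -1.137; 0.06 0.415 -0.272 0 -1.137'
cat > s.py <<'E'
import sys; from h import *
o=bot.get_obs(); M=R.from_rotvec(o['orientation']).as_matrix(); p=np.array(o['eef_pos'])
print('t',round(o['clock'],2),'tcp',p.round(4),'toolY yaw',np.arctan2(M[1,1],M[0,1]).round(4),'tilt',np.round(M[:,2],3),'F',np.round(o['contact_force'],2),'op',round(o['opening'],3),'q',np.round(o['joint_positions'],2))
if len(sys.argv)>3: 
    t=np.array(list(map(float,sys.argv[1:4]))); print('shift',(M.T@(t-p)).round(4))
E
python3 s.py 0.535 -0.168 0.034
```

```text
clock: 1.97
eef_pos: [0.4501, -0.305, 0.2278]
orientation: [2.362, 2.071, 0.0]
contact_force: [0.9, -0.7, 0.1]
opening: 0.0596
grip_force: 0.0
t 1.97 tcp [ 0.4501 -0.305   0.2278] toolY yaw -0.1311 tilt [ 0.001 -0.    -1.   ] F [ 0.88 -0.67  0.09] op 0.06 q [-0.8  -0.    1.83  0.    1.32 -0.67]
shift [0.147  0.0661 0.1937]
```

```bash
python3 -m crank '0.06 0.147 0.066 0 -0.137; 0.06 0.147 0.066 0 -0.137; 0.06 0.147 0.066 0 -0.137; 0.06 0.147 0.066 0 -0.137; 0.06 0.147 0.066 0.14 -0.137; 0.06 0.147 0.066 0.14 -0.137; 0.06 0.147 0.066 0.14 -0.137; 0.06 0.147 0.066 0.14 -0.137' >/dev/null
python3 - <<'E'
from h import *
f=bot.grab_frame('wrist'); cv2.imwrite('pics/w1.png',f['pixels'][:,:,::-1])
for c in ['top','scene']: print(pipe_pose(c)[1])
E
python3 s.py 0.535 -0.160 0.034
```

```text
[(array([ 589.3, -102.9]), array([14.5, 31.8]), np.float64(-22.6), 0.45)]
[(array([ 530.5, -120.9]), array([ 43.6, 157.6]), np.float64(0.7), 0.58)]
t 2.88 tcp [ 0.5362 -0.1711  0.0895] toolY yaw -0.0001 tilt [ 0.003 -0.002 -1.   ] F [0.64 0.22 0.31] op 0.06 q [-0.51  0.21  1.87 -0.    1.05 -0.51]
shift [ 0.0112 -0.0014  0.0555]
```

View pics/w1.png

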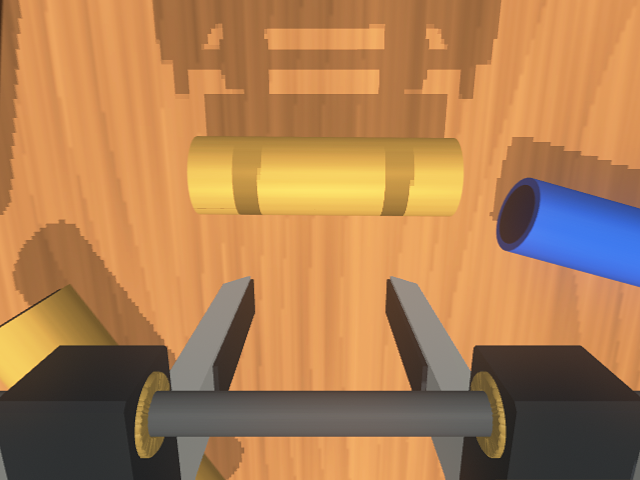

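The wrist view shows the pipe from cols 188 to 463 and rows 137 to 215. It is parallel to the finger line and centred on the fingers (238 and 405) to within about 3 mm. I'll lower behind it.

```bash
python3 -m crank '0.06 0 0 0.04 0; 0.06 0 0 0.055 0; 0.06 0.005 0 0.055 0; 0.06 0.009 0 0.055 0; 0.06 0.012 0 0.055 0; 0.06 0.015 0 0.055 0; 0.06 0.018 0 0.055 0; 0.06 0.021 0 0.055 0' | tail -3
python3 - <<'E'
from h import *
print(pipe_pose('scene')[1])
o=bot.get_obs(); f=bot.grab_frame('wrist'); cv2.imwrite('pics/w2.png',f['pixels'][:,:,::-1])
E
python3 s.py 0.535 -0.14 0.034
```

```text
contact_force: [0.3, -0.4, -0.2]
opening: 0.0602
grip_force: 0.0
[(array([ 530.4, -121.2]), array([ 46.1, 159.4]), np.float64(1.3), 0.75)]
t 3.7 tcp [ 0.535  -0.1491  0.0329] toolY yaw 0.0004 tilt [ 0.001 -0.    -1.   ] F [ 0.18 -0.04 -0.18] op 0.06 q [-0.48  0.29  1.9  -0.    0.95 -0.48]
shift [ 0.0091 -0.     -0.0012]
```

View pics/w2.png

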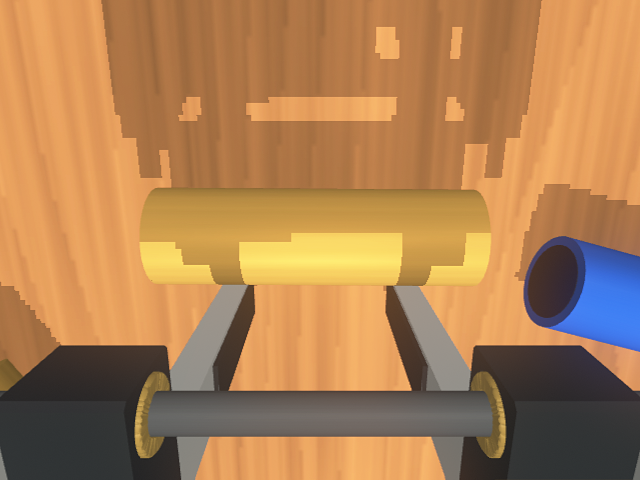

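The pipe now lies directly ahead of the two fingertips (cols 140 to 490, lower edge at row 285), still parallel. I start the gentle push.

```bash
python3 -m crank '0.06 0.002 0 0 0; 0.06 0.004 0 0 0; 0.06 0.007 0 0 0; 0.06 0.010 0 0 0; 0.06 0.013 0 0 0; 0.06 0.016 0 0 0.002; 0.06 0.019 0 0 0.002; 0.06 0.022 0 0 0.002' | tail -3
python3 - <<'E'
from h import *
f=bot.grab_frame('wrist')
for d in bot.trace('wrist','pipe')[:3]:
    ys,xs=np.nonzero(d['pixels']); print(d['conf'],xs.min(),xs.max(),ys.min(),ys.max(),[ys[(abs(xs-c)<3)].max() if (abs(xs-c)<3).any() else None for c in (200,320,440)])
E
python3 s.py
```

```text
contact_force: [0.6, -0.6, -0.5]
opening: 0.0601
grip_force: 0.1
0.8 519 639 284 390 [None, None, None]
0.58 140 492 190 288 [np.int64(287), np.int64(287), np.int64(287)]
t 4.47 tcp [ 0.5347 -0.1267  0.0324] toolY yaw -0.0014 tilt [-0.  0. -1.] F [-1.08 -0.71  0.05] op 0.06 q [-0.44  0.28  1.92  0.    0.95 -0.44]
```

```bash
cat > v.py <<'E'
from h import *
f=bot.grab_frame('wrist')
for d in bot.trace('wrist','pipe')[:4]:
    ys,xs=np.nonzero(d['pixels'])
    if 250<xs.mean()<400: print('pipe cols',xs.min(),xs.max(),'rows',ys.min(),ys.max(),'bot',[ys[(abs(xs-c)<3)].max() if (abs(xs-c)<3).any() else None for c in (180,320,450)],'top',[ys[(abs(xs-c)<3)].min() if (abs(xs-c)<3).any() else None for c in (180,320,450)])
E
python3 -m crank '0.06 0.004 0 0 0; 0.06 0.008 0 0 0; 0.06 0.012 0 0 0; 0.06 0.016 0 0 0; 0.06 0.020 0 0 0; 0.06 0.024 0 0 0.001; 0.06 0.028 0 0 0.001; 0.06 0.032 0 0 0.002' | grep force
python3 v.py; python3 s.py
python3 -m crank '0.06 0.004 0 0 0; 0.06 0.008 0 0 0; 0.06 0.012 0 0 0; 0.06 0.016 0 0 0; 0.06 0.020 0 0 0; 0.06 0.024 0 0 0.001; 0.06 0.028 0 0 0.001; 0.06 0.032 0 0 0.002' | grep force
python3 v.py; python3 s.py
```

```text
contact_force: [0.3, -0.4, -0.5]
grip_force: 0.1
pipe cols 139 492 rows 190 288 bot [np.int64(288), np.int64(287), np.int64(286)] top [np.int64(191), np.int64(191), np.int64(191)]
t 5.23 tcp [ 0.5348 -0.0945  0.0323] toolY yaw -0.0034 tilt [-0.  0. -1.] F [ 0.55 -0.01  0.64] op 0.06 q [-0.38  0.27  1.93  0.    0.94 -0.38]
contact_force: [0.2, -0.0, -0.4]
grip_force: 0.1
pipe cols 139 492 rows 190 288 bot [np.int64(288), np.int64(287), np.int64(286)] top [np.int64(190), np.int64(191), np.int64(191)]
t 6.0 tcp [ 0.5349 -0.0625  0.0323] toolY yaw -0.0053 tilt [-0.  0. -1.] F [ 0.1  -0.13 -0.05] op 0.06 q [-0.33  0.26  1.95  0.    0.94 -0.32]
```

```bash

python3 -m crank '0.06 0.004 0 0 0; 0.06 0.008 0 0 0; 0.06 0.012 0 0 0; 0.06 0.016 0 0 0; 0.06 0.020 0 0 0; 0.06 0.024 0 0 0; 0.06 0.028 0 0 0; 0.06 0.032 0 0 0' | grep force
python3 s.py
python3 -m crank '0.06 0.004 0 0 0; 0.06 0.008 0 0 0; 0.06 0.012 0 0 0; 0.06 0.016 0 -0.001 0; 0.06 0.020 0 -0.001 0; 0.06 0.024 0 -0.002 0; 0.06 0.028 0 -0.003 0; 0.06 0.032 0 -0.004 0' | grep force
python3 v.py; python3 s.py
python3 - <<'E'
from h import *
f=bot.grab_frame('scene'); cv2.imwrite('pics/s2.png',cv2.resize(f['pixels'][180:380,220:460,::-1],None,fx=3,fy=3))
E
```

```text
contact_force: [-0.2, -0.6, -0.6]
grip_force: 0.1
t 6.67 tcp [ 0.5352 -0.0308  0.0325] toolY yaw -0.0059 tilt [ 0.  0. -1.] F [-0.22 -0.63 -0.58] op 0.06 q [-0.27  0.25  1.95  0.    0.94 -0.26]
contact_force: [0.5, -2.7, 1.1]
grip_force: 1.4
pipe cols 141 488 rows 190 286 bot [np.int64(285), np.int64(284), np.int64(284)] top [np.int64(190), np.int64(190), np.int64(191)]
t 7.43 tcp [0.5353 0.0016 0.0365] toolY yaw -0.0056 tilt [-0.     0.001 -1.   ] F [ 0.44 -1.44 -1.92] op 0.06 q [-0.21  0.24  1.95  0.    0.95 -0.2 ]
```

View pics/s2.png

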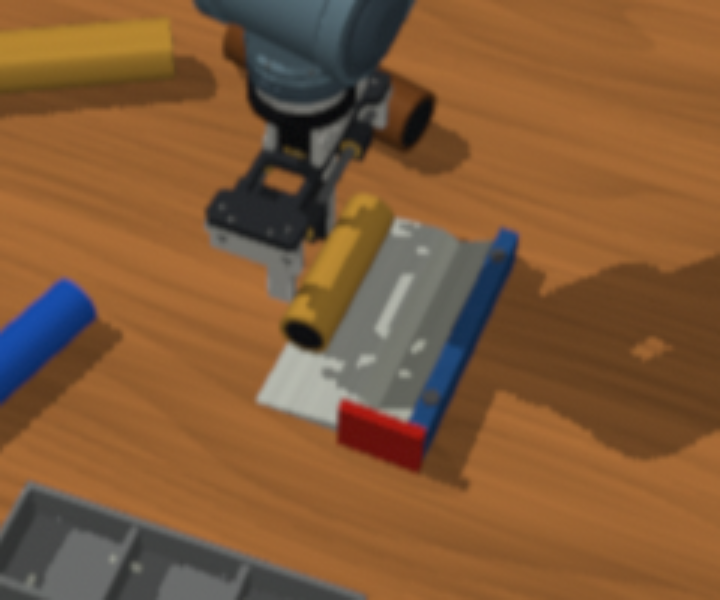

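The pipe is on the ramp with its near end at crop (305,335), parallel to the groove, and the push force is about 2 N. I keep going.

```bash

python3 -m crank '0.06 0.004 0 0 0; 0.06 0.008 0 -0.001 0; 0.06 0.012 0 -0.001 0; 0.06 0.016 0 -0.002 0; 0.06 0.020 0 -0.002 0; 0.06 0.024 0 -0.003 0; 0.06 0.028 0 -0.003 0; 0.06 0.032 0 -0.004 0' | grep force
python3 v.py; python3 s.py
python3 -m crank '0.06 0.003 0 0 0; 0.06 0.006 0 0 0; 0.06 0.009 0 0 0; 0.06 0.012 0 0 0; 0.06 0.015 0 0 0; 0.06 0.018 0 0 0; 0.06 0.021 0 0 0; 0.06 0.023 0 0 0' | grep force
python3 v.py; python3 s.py
```

```text
contact_force: [0.6, -3.1, 1.1]
grip_force: 1.4
pipe cols 140 490 rows 190 286 bot [np.int64(286), np.int64(286), np.int64(286)] top [np.int64(191), np.int64(191), np.int64(191)]
t 8.25 tcp [0.5353 0.0338 0.0403] toolY yaw -0.0056 tilt [-0.     0.001 -1.   ] F [ 0.8  -2.28 -1.81] op 0.06 q [-0.15  0.24  1.95  0.    0.95 -0.14]
contact_force: [0.1, -0.3, 0.5]
grip_force: 0.0
pipe cols 138 495 rows 191 288 bot [np.int64(288), np.int64(287), np.int64(288)] top [np.int64(191), np.int64(191), np.int64(192)]
t 9.02 tcp [0.5353 0.0566 0.0401] toolY yaw -0.0055 tilt [-0.001  0.001 -1.   ] F [-0.57  0.8   0.56] op 0.06 q [-0.11  0.24  1.94  0.    0.96 -0.1 ]
```

```bash

python3 -m crank '0.06 0.002 0 0 0; 0.06 0.004 0 0 0; 0.06 0.006 0 0 0; 0.06 0.006 0 0 0; 0.06 0.006 0 0 0; 0.06 0.006 0 0 0' | grep force
python3 v.py; python3 s.py
python3 - <<'E'
from h import *
f=bot.grab_frame('wrist'); cv2.imwrite('pics/w3.png',f['pixels'][:,:,::-1])
E
```

```text
contact_force: [-0.4, -0.3, 0.4]
grip_force: 0.0
pipe cols 139 492 rows 166 265 bot [np.int64(264), np.int64(263), np.int64(265)] top [np.int64(167), np.int64(168), np.int64(169)]
t 9.62 tcp [0.5358 0.0617 0.0405] toolY yaw -0.0061 tilt [ 0.  0. -1.] F [ 0.39 -0.31 -0.3 ] op 0.06 q [-0.1   0.24  1.94  0.    0.96 -0.09]
```

View pics/w3.png

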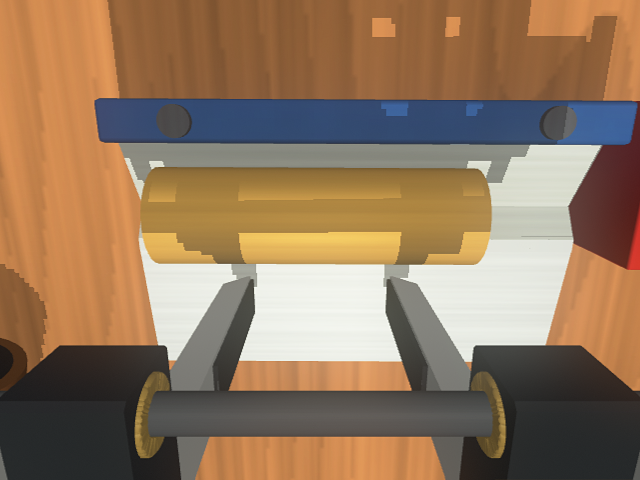

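The pipe is seated in the groove, cols 140 to 491 and parallel to the fence, with the red plate at col 572 and beyond. Now I retreat, close the fingers, and go round to the -x end.

```bash

python3 -m crank '0.06 -0.02 0 0 0; 0.06 -0.02 0 -0.04 0; 0 -0.02 0 -0.065 0; 0 -0.02 -0.04 -0.065 0; 0 0 -0.075 -0.065 0; 0 0.02 -0.095 -0.065 0; 0 0.038 -0.095 -0.065 0; 0 0.038 -0.095 -0.065 0' 5 | grep force
python3 s.py 0.442 0.1 0.042
python3 - <<'E'
from h import *
f=bot.grab_frame('wrist'); cv2.imwrite('pics/w4.png',f['pixels'][:,:,::-1])
for c in ['scene','top']: print(pipe_pose(c,0.025,(0.535,0.1))[1],[np.round(d['location'],3).tolist() for d in bot.pinpoint(c,'pipe')])
E
```

```text
contact_force: [0.4, 0.5, -0.0]
grip_force: 0.0
t 10.33 tcp [0.4398 0.1022 0.1054] toolY yaw -0.0035 tilt [ 0.     0.001 -1.   ] F [ 0.45  0.53 -0.  ] op 0.023 q [-0.02 -0.08  2.14  0.    1.08 -0.02]
shift [-0.0022  0.0022  0.0634]
[(array([531.8,  99.9]), array([ 42.7, 155.9]), np.float64(-0.2), 0.61)] [[0.346, -0.055, 0.03], [0.412, -0.267, 0.028], [0.698, -0.154, 0.022], [0.529, 0.098, 0.024]]
[(array([588.9, 102.4]), array([25.5, 36.2]), np.float64(86.2), 0.42)] [[0.696, -0.156, 0.017], [0.35, -0.057, 0.03], [0.413, -0.266, 0.025], [0.586, 0.097, 0.026]]
```

View pics/w4.png

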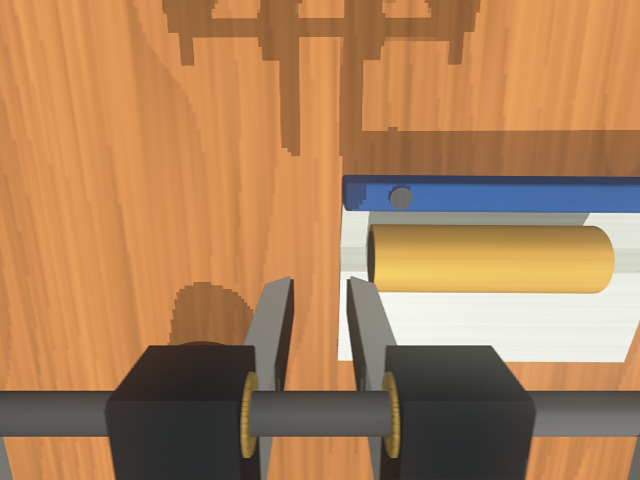

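The fingers are left of the pipe's end (col 370), with a clear gap. I close fully and lower.

```bash

python3 -m crank '0 -0.002 0 0 0; 0 -0.002 0 0 0; 0 -0.002 0 0.03 0; 0 -0.002 0 0.05 0; 0 -0.002 0 0.063 0; 0 -0.002 0 0.063 0' 5 | grep force
python3 s.py 0.442 0.1 0.042
python3 - <<'E'
from h import *
f=bot.grab_frame('wrist'); cv2.imwrite('pics/w5.png',f['pixels'][:,:,::-1])
E
```

```text
contact_force: [-0.6, 0.2, -0.8]
grip_force: 0.0
t 11.18 tcp [0.4386 0.0981 0.0397] toolY yaw -0.0065 tilt [-0.006  0.    -1.   ] F [-0.63  0.23 -0.76] op 0.001 q [-0.03  0.05  2.16 -0.    0.93 -0.03]
shift [ 0.0019  0.0034 -0.0023]
```

View pics/w5.png

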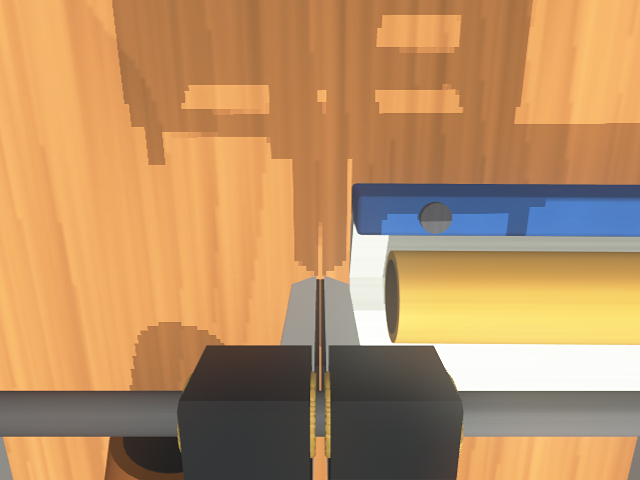

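The closed fingertips (right edge at col 350) are about 14 mm short of the pipe end (col 387) and in line with it. I push along the groove.

```bash

python3 -m crank '0 0.001 0.004 0 0; 0 0.001 0.008 0 0; 0 0.001 0.011 0 0; 0 0.001 0.014 0 0; 0 0.001 0.017 0 0; 0 0.001 0.020 0 0; 0 0.001 0.023 0 0; 0 0.001 0.026 0 0' 5 | grep contact; python3 s.py
python3 -m crank '0 0 0.003 0 0; 0 0 0.006 0 0; 0 0 0.009 0 0; 0 0 0.012 0 0; 0 0 0.015 0 0; 0 0 0.018 0 0; 0 0 0.021 0 0; 0 0 0.024 0 0' 5 | grep contact; python3 s.py
```

```text
contact_force: [-2.5, 0.4, 1.9]
t 11.9 tcp [0.4668 0.0992 0.0423] toolY yaw -0.0059 tilt [-0.001 -0.    -1.   ] F [-2.46  0.45  1.9 ] op 0.0 q [-0.03  0.11  2.1  -0.    0.94 -0.02]
contact_force: [-2.9, -0.6, -0.9]
t 12.57 tcp [0.4913 0.099  0.0424] toolY yaw -0.0061 tilt [-0.  0. -1.] F [-2.86 -0.59 -0.85] op 0.0 q [-0.03  0.16  2.04  0.    0.94 -0.02]
```

```bash

python3 -m crank '0 0 0.003 0 0; 0 0 0.006 0 0; 0 0 0.008 0 0; 0 0 0.010 0 0; 0 0 0.012 0 0; 0 0 0.013 0 0; 0 0 0.014 0 0; 0 0 0.014 0 0' 5 | grep contact; python3 s.py
python3 - <<'E'
from h import *
f=bot.grab_frame('scene'); cv2.imwrite('pics/s3.png',cv2.resize(f['pixels'][230:350,280:440,::-1],None,fx=5,fy=5,interpolation=cv2.INTER_CUBIC))
E
```

```text
contact_force: [-1.4, -0.8, -0.0]
t 13.23 tcp [0.5053 0.099  0.0425] toolY yaw -0.0061 tilt [ 0.  0. -1.] F [-1.44 -0.77 -0.01] op 0.001 q [-0.03  0.19  2.    0.    0.95 -0.02]
```

View pics/s3.png

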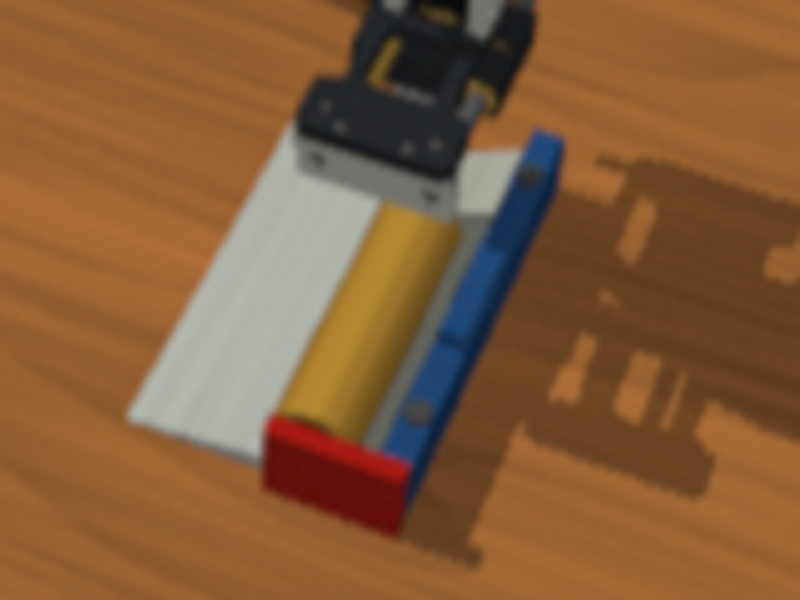

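The pipe lies in the groove near the red plate, with a sliver of dark bore still showing at (310,422), so a few mm are left. I creep 1 mm per row until the force rises.

```bash

python3 -m crank '0 0 0.001 0 0; 0 0 0.002 0 0; 0 0 0.003 0 0; 0 0 0.004 0 0' 5 | grep contact; python3 s.py
python3 -m crank '0 0 0.001 0 0; 0 0 0.001 0 0; 0 0 0.002 0 0; 0 0 0.002 0 0' 5 | grep contact; python3 s.py
```

```text
contact_force: [-3.2, -0.5, 1.3]
t 13.62 tcp [0.5091 0.0989 0.0425] toolY yaw -0.006 tilt [-0. -0. -1.] F [-3.21 -0.49  1.3 ] op 0.001 q [-0.03  0.2   1.99 -0.    0.95 -0.02]
contact_force: [-5.8, -0.2, 2.9]
t 13.95 tcp [0.5103 0.099  0.0423] toolY yaw -0.0059 tilt [-0.002 -0.    -1.   ] F [-5.78 -0.24  2.91] op 0.001 q [-0.03  0.2   1.99 -0.    0.95 -0.02]
```

```bash

python3 -m crank '0 0 0.001 0 0; 0 0 0.001 0 0; 0 0 0.002 0 0; 0 0 0.002 0 0' 5 | grep contact; python3 s.py
```

```text
contact_force: [-11.9, -0.3, 7.3]
t 14.28 tcp [0.5103 0.0991 0.0418] toolY yaw -0.0056 tilt [-0.007  0.    -1.   ] F [-11.89  -0.32   7.33] op 0.001 q [-0.03  0.2   1.99 -0.    0.96 -0.02]
```

The pipe is stopped by the plate: force is up to 12 N with no movement. I back off slowly, then lift clear.

```bash

python3 -m crank '0 0 -0.002 0 0; 0 0 -0.005 0 0; 0 0 -0.015 0 0; 0 0 -0.03 0 0; 0 0 -0.045 -0.02 0; 0 0 -0.05 -0.055 0; 0 0 -0.05 -0.09 0; 0 0 -0.05 -0.09 0' 5 | grep contact; python3 s.py
python3 - <<'E'
from h import *
f=bot.grab_frame('scene'); a=cv2.resize(f['pixels'][230:350,280:440,::-1],None,fx=4,fy=4,interpolation=cv2.INTER_CUBIC)
for c in ['scene']: print(pipe_pose(c,0.025,(0.588,0.1))[1],[np.round(d['location'],3).tolist() for d in bot.pinpoint(c,'pipe')])
w=bot.grab_frame('wrist')['pixels'][:,:,::-1]
cv2.imwrite('pics/end.png',cv2.resize(np.vstack([a,w]),None,fx=.6,fy=.6))
E
```

```text
contact_force: [0.6, 1.0, 1.3]
t 14.95 tcp [0.4673 0.0992 0.1396] toolY yaw -0.0058 tilt [ 0.014 -0.    -1.   ] F [0.55 0.98 1.29] op 0.0 q [-0.03 -0.07  2.07  0.    1.13 -0.02]
[(array([572.6,  97.6]), array([ 39.9, 131.5]), np.float64(-0.2), 0.65)] [[0.584, 0.099, 0.028], [0.412, -0.265, 0.024]]
```

View pics/end.png

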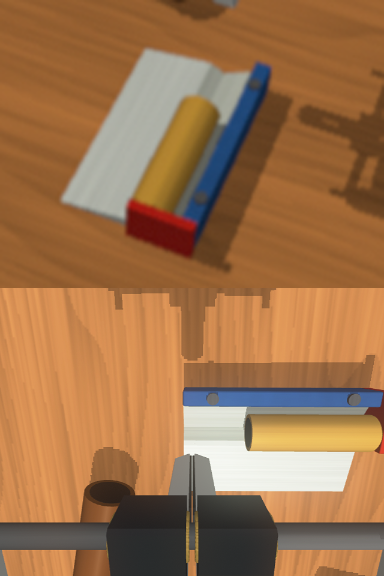

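The pipe lies in the groove with its end against the red plate (no gap at the plate in either view), and the tool is clear of everything. I hand in.

```bash
python3 -c "
from bench import bot
print(bot.finish_job())"
```

```text
the job is handed in; nothing more can be done
None
```

The job is handed in at about 15 s of the 54 s limit: the fingers pushed the small brass pipe gently across the bench, up the ramp and into the groove, then endwise against the red stop plate (12 N, no further movement), but rolling rather than skidding could not be seen directly in the images.

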